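# Layer the demonstration capacitor

### The job

Build up the demonstration capacitor: lift the wider of the two upright ceramic discs out of the slotted wooden rack, lay it flat on the bench and let go of it, then pick it up again by its rim and set it flat and centred on the round plate of the capacitor base. Then set the solid steel disc that lies on the bench flat and centred on top of the ceramic one. Set the discs down on the stack without dropping them, and leave the other things on the bench, including the small ceramic disc in the rack, where they are.

Things in the scene. Friction and masses are not known exactly. Their poses are not given: they have to be found in the camera images.
- wide_disc_center (a point): Centre of the wide white ceramic disc: 68 mm in diameter, 12 mm thick, 160 g. Its y axis is the disc's axis (level while it stands in the rack, vertical once flat, either face up). Starts on edge in one of the rack's outer slots, centre 49.5 mm up, top of rim 83.5 mm; it lifts straight up. On edge on the bench its centre is 34 mm up, flat 6 mm. On edge, leaned over 10 degrees or more, it falls flat when let go.
- spare_disc_center (a point): Centre of the spare ceramic disc: the same material and 12 mm thickness but only 50 mm in diameter; y is the disc's axis. It stands in the other outer slot of the rack, its top 62 mm above the bench. Not used; leave it there.
- metal_disc_center (a point): Centre of the solid steel disc, 54 mm in diameter, 12 mm thick, 200 g, lying flat on the bench (centre 6 mm up); z is its axis.
- base_top (a point): Centre of the upper face of the capacitor base's round dull steel plate (100 mm in diameter), 22 mm above the bench; z up. The plate is fixed on a wooden block 14 mm high, 110 mm along y, from x = -55 to +105 mm of this point, with a 14 mm wide binding post at x = +88 mm whose top is 16 mm above the plate. The base does not move.
- rack: Fixed pale wooden rack, 90 mm along its x, 130 mm along its y, origin at the centre of its underside, z up. Four slots side by side at y = -42, -14, +14, +42 mm; discs stand in the outer two, their axes along y. Dividers along both long sides reach 50 mm above the bench; a disc has about 1 mm play on each side in its slot. The bench around world x = 0.44, y = 0.14 is always free.
- meter_center (a point): Centre of a red multimeter, 75 x 130 x 34 mm, lying on the bench; a bystander.
- cell_center (a point): Centre of a standing cylindrical battery, 33 mm in diameter, 59 mm high; a bystander.
- calculator_center (a point): Centre of a black calculator, 150 x 75 x 14 mm, lying on the bench; a bystander.
- weight_center (a point): Centre of a standing brass weight, 26 mm in diameter, 38 mm high; a bystander.
- tape_center (a point): Centre of a brown roll of tape lying flat, 72 mm outside and 52 mm inside diameter, 18 mm high; a bystander.
- driver_grip (a point): Point on the yellow handle of a screwdriver, 170 mm long, lying on the bench; a bystander.
Things that resemble listed ones, but are neither listed nor needed, are in the scene too. What is shaped like the part that bears wide_disc_center but turquoise is not meant. Leave any blue look-alike of the part that bears base_top alone.

How it is judged:
On the way, in this order (a step that is already met when the one before it is completed fails the run):
1. the wide ceramic disc lies flat on the bench, let go (height (world z) of wide_disc_center below 0.01 m and angle between the y axis of wide_disc_center and the z axis of base_top, either way round below 0.08 rad and contact force between the fingers and wide_disc below 0.05 N and linear speed of wide_disc below 0.02 m/s), for 0.2 s.
2. the wide ceramic disc lies flat and centred on the base's plate, let go, before the metal disc is on it (horizontal distance between wide_disc_center and base_top below 0.006 m and z of wide_disc_center in the frame of base_top between 0.003 and 0.009 m and angle between the y axis of wide_disc_center and the z axis of base_top, either way round below 0.08 rad and contact force between the fingers and wide_disc below 0.05 N and linear speed of wide_disc below 0.02 m/s and horizontal distance between metal_disc_center and base_top above 0.08 m), for 0.2 s.
At the end, for the whole second after the job is handed in: The wide ceramic disc lies flat on the base's round plate, its centre within 6 mm of the plate's, and the metal disc lies flat on it, its centre within 6 mm of the ceramic disc's; both flat within 0.08 rad, released and at rest (horizontal distance between wide_disc_center and base_top below 0.006 m and z of wide_disc_center in the frame of base_top between 0.003 and 0.009 m and angle between the y axis of wide_disc_center and the z axis of base_top, either way round below 0.08 rad and horizontal distance between metal_disc_center and wide_disc_center below 0.006 m and z of metal_disc_center in the frame of base_top between 0.015 and 0.021 m and angle between the z axis of metal_disc_center and the z axis of base_top, either way round below 0.08 rad and linear speed of each of wide_disc, metal_disc below 0.02 m/s and contact force between the fingers and wide_disc below 0.05 N and contact force between the fingers and metal_disc below 0.05 N); the robot touches nothing.
It fails at once if a bystander (spare disc, multimeter, battery, calculator, weight, tape or screwdriver) is shifted by more than 30 mm (distance of any of spare_disc_center, meter_center, cell_center, calculator_center, weight_center, tape_center, driver_grip from where it was at the start of the episode above 0.03 m).
It fails at once if a disc is dropped onto the base (falls there unheld faster than 0.5 m/s) ((contact force between the fingers and wide_disc below 0.05 N and linear speed of wide_disc above 0.5 m/s and horizontal distance between wide_disc_center and base_top below 0.06 m) or (contact force between the fingers and metal_disc below 0.05 N and linear speed of metal_disc above 0.5 m/s and horizontal distance between metal_disc_center and base_top below 0.06 m)).
It also fails if it takes over 64 s, if anything falls off the work surface, if the arm or the gripper's body presses on something with over 40 N, if the wrist force passes 120 N, or if a joint passes its speed limit or range.

### The arm

A 6-joint arm with a two-finger parallel gripper is mounted at the origin on the work surface. World frame = base frame: x ahead of the robot, y to its left, z up, the work surface at z = 0. Lengths are in m, angles in rad, forces in N, time in s.
With the tool pointing down it reaches from about 0.275 to 0.875 m from the base axis. Payload 12.5 kg.
Tool frame: the origin (TCP) lies at the very end of the fingers, on their centre line; the grasp point (between the pads) lies 19 mm behind it; z points along the fingers, y is the line along which they close (so a half turn about z gives the same grasp; the last joint's range is limited). The gripper opens to 85 mm and grips with 20 to 120 N. Pads are 22 mm wide; open, the fingers measure 114 mm over their backs; the gripper's body (76 mm by 85 mm) begins 54 mm behind the grasp point. The pads swing forward as they close: fully open they stand 13 mm farther back than shut.
Start: joints at [1.078, 0.351, 1.652, -0, 1.139, -0.085], TCP at [0.218, 0.505, 0.194] pointing down, gripper open.
Joint ranges: [-2.75, 2.75], [-0.79, 2.1], [0.01, 2.65], [-1.57, 4.71], [0.07, 3.14], [-2.87, 2.87]. Speed limits (rad/s): [2.22, 2.22, 2.79, 3.14, 3.14, 3.14].

### API

Orientations are given as a 3x3 rotation matrix whose columns are the frame's x, y, z axes.
In Python, from bench import manip gives the robot as it stands. Calls block until the motion is done:
- manip.move_ptp(position, orientation): joint-space move of the TCP to a pose.
- manip.move_l(position, attitude=None, max_speed=0.15): straight line of the TCP; attitude=None keeps the orientation; max_speed is the mean speed in m/s.
- manip.move_j(angles): joint-space move.
- manip.set_gripper(opening, effort=None): opening from 0.0 (shut) to 1.0 (fully open); effort is the grip in N (None keeps the last); returns when the fingers have stopped.
- manip.dwell(seconds).
- manip.inverse_kinematics(position, orientation): joint angles nearest the present ones, or None.
- manip.grab_frame(name): name is "scene" or "top" or "wrist"; returns (picture, depth): 384x512x3 uint8, red, green, blue; 384x512 float32, m along the optical axis (not along the pixel's ray), 0 where there is no reading.
- manip.get_calibration(name): a dict with "camera_matrix" (3x3 intrinsics, pixels), "R" (3x3) and "t" (3): a world point X has camera coordinates R X + t. Camera axes: x right, y down, z forward; pixel columns grow to the right and rows downward; lengths in m; the calibration is good to about 2 mm. A picture is of the moment at which its call begins: read the wrist's pose just before it. get_calibration takes no time and is no camera call; for the wrist camera it gives the pose at the moment of the call.
A pose or a line that the arm cannot do raises manip.Unreachable and nothing moves.
- manip.sign_off(): hands the job in; it is judged then, once.
Trained networks look in the newest picture that a camera, given by its name, has taken for a name from the list of things; names that differ only in an ending like _2 or _b are one class to them, and where a whole thing is asked for, a point or a joint stands for the part that bears it (a point fixed in the world has none). Each returns a list of dicts, best first, with "confidence" (0 to 1); they miss things now and then, are a little off and sometimes report something else, mostly with a low value. They report only what shows in the picture. A call takes as long as a camera call. They do not tell look-alikes from the thing itself.
- manip.look_for(camera, name): "at" ([x, y, z] in m, in world coordinates, good to about 4 mm: the middle of the surface that is visible of it).
Readings, each from a call of its own:
- manip.current_time(): time.
- manip.current_qpos(): joint angles.
- manip.current_joint_vel(): joint speeds.
- manip.current_joint_torque(): joint torques, N m.
- manip.current_ee_pos(): TCP position.
- manip.current_tcp_rot(): TCP orientation.
- manip.current_force(): force on the tool from outside, world axes, zero at the start.
- manip.current_ft_torque(): the same for the moment, N m.
- manip.current_grip_width(): opening from 0.0 (shut) to 1.0 (fully open).
- manip.current_grip_force(): force on a finger pad.
Only numpy, scipy, OpenCV 4.12 (cv2) and the standard library are available. Lean on these libraries where they do the work, as an engineer would, in place of code of your own. Each camera call takes 0.05 s, during which the arm holds its last target. There are 200 camera calls.

## Working session

There is one attempt and no reset: what is moved stays moved. The work goes in short steps, each a Python script; the robot and the scene stay as the last script left them, time stands still between calls to the robot, and variables do not carry over. Pictures are saved under pics/ and viewed, at most 12 in all, crops included, and the job is handed in when it is done.

```bash
ls; mkdir -p pics; cat > h.py <<'E'
from bench import manip as m
import numpy as np, cv2
def shot(c,fn=None):
    cal=m.get_calibration(c); p,d=m.grab_frame(c)
    if fn: cv2.imwrite('pics/'+fn,p[:,:,::-1])
    return p,d,cal
def world(d,cal):
    K=cal['camera_matrix'];v,u=np.mgrid[:d.shape[0],:d.shape[1]]
    c=np.stack([(u-K[0][2])/K[0][0]*d,(v-K[1][2])/K[1][1]*d,d],-1)
    return (c-np.array(cal['t']))@np.array(cal['R'])
def px(P,cal):
    q=np.array(cal['R'])@np.array(P)+np.array(cal['t']);q=np.array(cal['camera_matrix'])@q
    return np.round(q[:2]/q[2]).astype(int)
E
python3 - <<'E'
from h import *
for c in('scene','top'):
    p,d,cal=shot(c,c+'0.png')
    np.savez(c+'0.npz',p=p,d=d)
    print(c,np.round(cal['R'],2).tolist(),np.round(cal['t'],3))
    for n in ['wide_disc_center','spare_disc_center','metal_disc_center','base_top','rack','meter_center','cell_center','weight_center','tape_center','driver_grip','calculator_center']:
        for r in m.look_for(c,n)[:3]: print(n,np.round(r['at'],3),round(r['confidence'],2),px(r['at'],cal))
print(m.current_time())
a=cv2.imread('pics/scene0.png');b=cv2.imread('pics/top0.png')
E
```

```text
pics
scene [[0.61, 0.8, 0.0], [0.46, -0.35, -0.82], [-0.65, 0.5, -0.58]] [-0.255 -0.201  1.571]
spare_disc_center [0.592 0.199 0.043] 0.43 [342 184]
metal_disc_center [ 0.46  -0.342  0.011] 0.69 [162 241]
base_top [ 0.307 -0.449  0.015] 0.96 [101 226]
base_top [ 0.572 -0.15   0.01 ] 0.94 [246 234]
rack [0.622 0.235 0.021] 0.82 [357 190]
rack [0.605 0.287 0.059] 0.3 [366 172]
meter_center [0.736 0.045 0.034] 0.73 [342 231]
meter_center [0.589 0.199 0.043] 0.25 [341 183]
cell_center [ 0.73  -0.139  0.05 ] 0.72 [288 254]
tape_center [0.43  0.325 0.017] 0.73 [332 157]
tape_center [ 0.46  -0.343  0.013] 0.23 [162 241]
driver_grip [ 0.381 -0.106  0.018] 0.68 [220 194]
driver_grip [0.622 0.235 0.02 ] 0.34 [357 191]
calculator_center [ 0.675 -0.324  0.014] 0.8 [212 286]
top [[0.01, -1.0, -0.02], [-0.99, -0.01, -0.17], [0.17, 0.03, -0.99]] [-0.036  0.517  1.148]
wide_disc_center [0.6   0.285 0.067] 0.73 [154 163]
wide_disc_center [0.716 0.318 0.046] 0.66 [148 129]
spare_disc_center [0.586 0.204 0.05 ] 0.44 [181 169]
metal_disc_center [ 0.447 -0.337  0.012] 0.47 [354 215]
base_top [ 0.288 -0.441  0.013] 0.82 [390 267]
base_top [ 0.554 -0.141  0.01 ] 0.66 [291 182]
rack [0.589 0.239 0.01 ] 0.81 [173 170]
meter_center [0.721 0.061 0.035] 0.77 [228 129]
cell_center [ 0.721 -0.128  0.058] 0.49 [287 127]
cell_center [ 0.671 -0.316  0.015] 0.4 [345 146]
weight_center [ 0.353 -0.256  0.024] 0.55 [329 245]
tape_center [0.587 0.243 0.012] 0.66 [171 171]
driver_grip [ 0.362 -0.095  0.022] 0.75 [276 242]
calculator_center [ 0.673 -0.315  0.016] 0.73 [345 145]
1.2
```

View pics/scene0.png

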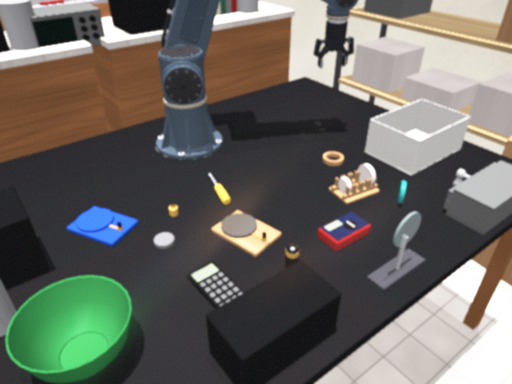

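View pics/top0.png

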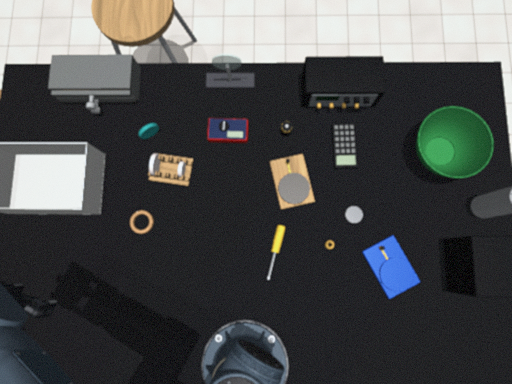

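The candidates in the top view are:
- **Wide disc:** the larger white disc at (154,163) is the one, not the smaller white one at (181,169). The turquoise one at (148,129) is excluded.
- **Base:** the wooden one at (293,185), not the blue one at (390,267).
- **Steel disc:** at (354,215).

I'll confirm these with the wrist camera.

```bash
cat >> h.py <<'E'
def down(yaw):  # tool x at yaw, y at yaw-90, z down
    c,s=np.cos(yaw),np.sin(yaw); return np.array([[c,s,0],[s,-c,0],[0,0,-1.]])
E
python3 - <<'E'
from h import *
R=m.current_tcp_rot();cal=m.get_calibration('wrist')
C=-np.array(cal['R']).T@np.array(cal['t'])
print(np.round(R,2).tolist(),'cam in tool',np.round(np.array(R).T@(C-m.current_ee_pos()),3),np.round(np.array(cal['R'])@np.array(R),2).tolist(), np.round(cal['camera_matrix'],0).tolist())
for yaw in (-.17,np.pi-.17): print(m.inverse_kinematics([.52,.24,.25],down(yaw)))
m.move_ptp([.52,.24,.25],down(-.17))
p,d,cal=shot('wrist','rack.png');W=world(d,cal);np.savez('rack.npz',p=p,W=W)
for n in ('wide_disc_center','spare_disc_center','rack'):
    for r in m.look_for('wrist',n)[:3]: print(n,np.round(r['at'],4),round(r['confidence'],2),px(r['at'],cal))
print(m.current_time(),m.current_qpos())
E
```

```text
[[-0.92, 0.4, 0.0], [0.4, 0.92, -0.0], [-0.0, -0.0, -1.0]] cam in tool [ 0.069 -0.    -0.179] [[-0.0, 1.0, -0.0], [-0.96, -0.0, -0.27], [-0.27, 0.0, 0.96]] [[271.0, 0.0, 253.0], [0.0, 271.0, 193.0], [0.0, 0.0, 1.0]]
[ 3.51125781e-01  3.42299049e-01  1.52227359e+00 -4.44089210e-16
  1.27702002e+00  2.09192211e+00]
[ 3.51125781e-01  3.42299049e-01  1.52227359e+00 -4.44089210e-16
  1.27702002e+00 -1.04967055e+00]
wide_disc_center [0.7203 0.3126 0.0497] 0.91 [168  18]
wide_disc_center [0.6049 0.2845 0.0741] 0.63 [207 110]
rack [0.5943 0.2426 0.0102] 0.71 [243 114]
3.2833 [3.51824920e-01 3.42304133e-01 1.52239173e+00 1.04503201e-05
 1.27699238e+00 2.09163479e+00]
```

View pics/rack.png

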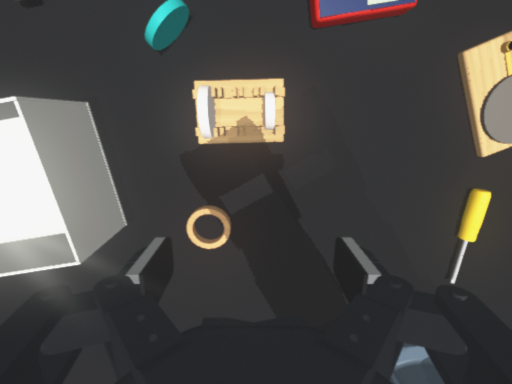

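The wrist view shows the rack with the wide white disc at (207,112) and the smaller spare at (269,111). The turquoise look-alike is at (167,24). This larger white disc matches the description, so I'll measure it from depth.

```bash
python3 - <<'E'
import numpy as np,cv2
f=np.load('rack.npz');p=f['p'].astype(int);W=f['W']
sat=p.max(-1)-p.min(-1)
roi=np.zeros(p.shape[:2],bool);roi[75:150,185:300]=1
for nm,sl,zl in(('wide',slice(185,235),.052),('spare',slice(250,300),.035)):
    k=np.zeros_like(roi);k[75:150,sl]=1
    k&=(p.min(-1)>110)&(sat<45)&(W[...,2]>zl)
    P=W[k];v,u=np.nonzero(k)
    print(nm,len(P),'px',u.min(),u.max(),v.min(),v.max(),'z',P[:,2].max(),P.min(0),P.max(0),np.median(P,0))
    print(cv2.minAreaRect(P[:,:2].astype(np.float32)*1000))
    T=P[P[:,2]>P[:,2].max()-.006];print('top',len(T),T.mean(0),cv2.minAreaRect(T[:,:2].astype(np.float32)*1000))
rk=roi&(sat>50)&(W[...,2]<.06)&(W[...,2]>.005)
print('rack',cv2.minAreaRect(W[rk][:,:2].astype(np.float32)*1000))
im=f['p'][60:160,170:310,::-1];cv2.imwrite('pics/rackcrop.png',cv2.resize(np.ascontiguousarray(im),None,fx=5,fy=5,interpolation=2))
E
```

```text
wide 649 px 197 213 86 137 z 0.4290427690815717 [0.57091675 0.22838753 0.05201198] [0.6359175  0.29796403 0.42904277] [0.6037549  0.28681754 0.07674757]
((599.5885009765625, 261.107666015625), (67.85460662841797, 64.2666015625), 81.92737579345703)
top 8 [0.58868326 0.22838753 0.42904277] ((588.6832275390625, 228.3875274658203), (0.0, 0.0), 0.0)
spare 368 px 264 274 92 129 z 0.4290427690815717 [0.56647471 0.19718617 0.03529758] [0.61626448 0.22838753 0.42904277] [0.59168796 0.20632581 0.05736948]
((592.5706787109375, 213.7843780517578), (27.826139450073242, 49.01845932006836), 81.93228912353516)
top 2 [0.58868326 0.22838753 0.42904277] ((588.6832275390625, 228.3875274658203), (0.0, 0.0), 0.0)
rack ((597.6925048828125, 247.60800170898438), (129.9591827392578, 89.3071060180664), 81.82035064697266)
```

View pics/rackcrop.png

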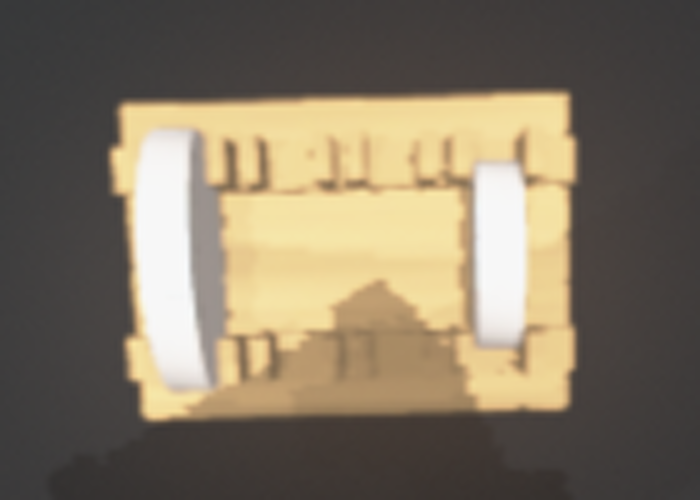

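```bash
cat >> h.py <<'E'
from scipy.spatial.transform import Rotation as Ro
E
python3 - <<'E'
from h import *
for y in (-8.2,171.8): print('grasp',y,m.inverse_kinematics([.6037,.2882,.053],down(np.radians(y))))
c=np.array([.44,.14,0])
for y in (-72,-8,108,172):
  for th in (-45,45):
    R=down(np.radians(y))@Ro.from_euler('x',th,degrees=True).as_matrix()
    q=m.inverse_kinematics(c+[0,0,.03]-.0035*R[:,2],R)
    print(y,th,R[:,2].round(2),None if q is None else np.round(q,2))
E
```

```text
grasp -8.2 [ 3.75829535e-01  7.18455115e-01  1.42244108e+00 -4.44089210e-16
  1.00069646e+00  2.08974286e+00]
grasp 171.8 [ 3.75829535e-01  7.18455115e-01  1.42244108e+00 -4.44089210e-16
  1.00069646e+00 -1.05184979e+00]
-72 -45 [-0.67 -0.22 -0.71] None
-72 45 [ 0.67  0.22 -0.71] [0.11 0.5  2.53 2.91 0.68 0.03]
-8 -45 [-0.1  -0.7  -0.71] [ 0.57  0.77  1.68 -0.59  1.32  2.62]
-8 45 [ 0.1   0.7  -0.71] [-0.29  0.59  2.13  1.07  0.92  0.53]
108 -45 [ 0.67  0.22 -0.71] None
108 45 [-0.67 -0.22 -0.71] [ 0.24  0.88  1.42 -0.05  1.63 -0.05]
172 -45 [ 0.1   0.7  -0.71] [-0.29  0.59  2.13  1.07  0.92 -2.61]
172 45 [-0.1  -0.7  -0.71] [ 0.57  0.77  1.68 -0.59  1.32 -0.53]
```

```bash
python3 - <<'E'
from h import *
R=down(np.radians(171.8));g=np.array([.6037,.2882,0])
m.set_gripper(.6,40)
m.move_ptp(g+[0,0,.12],R)
m.move_l(g+[0,0,.053],max_speed=.1)
m.set_gripper(0,40)
print('grip',m.current_grip_width()*85,m.current_grip_force())
m.move_l(g+[0,0,.15],max_speed=.15)
print('held',m.current_grip_width()*85,m.current_force(),m.current_time())
Rt=down(np.radians(171.8))@Ro.from_euler('x',45,degrees=True).as_matrix()
c=np.array([.44,.14,0]);o=-.0035*Rt[:,2]
m.move_ptp(c+o+[0,0,.10],Rt)
m.move_l(c+o+[0,0,.031],max_speed=.08)
print(m.current_force(),m.current_grip_width()*85)
p,d,cal=shot('scene','tilt.png')
cv2.imwrite('pics/tilt.png',cv2.resize(p[100:260,220:420,::-1],None,fx=3.5,fy=3.5))
print(m.current_time())
E
```

```text
grip 0.07245644156129662 0.0
held 0.21796377070023445 [ 0.26019116 -0.59023526 -0.57313254] 8.5167
[-0.38218647  0.1821529   0.04439065] -0.34083961213145786
10.3917
```

View pics/tilt.png

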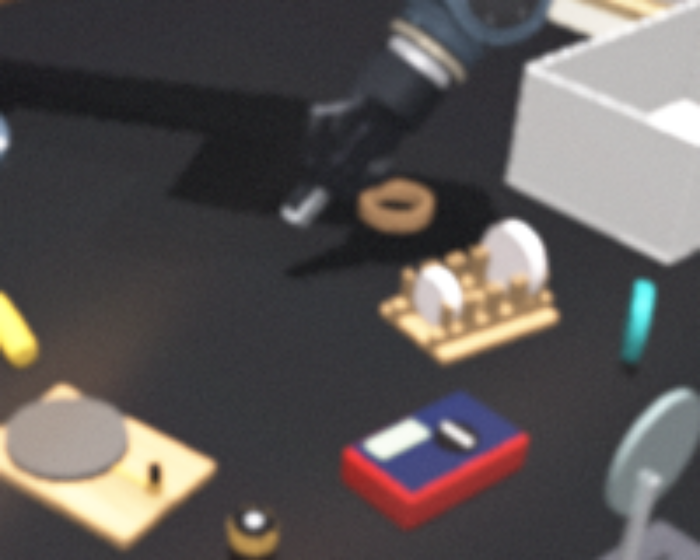

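The grip came up empty: the gripper at crop (300,205) holds nothing, and the wide disc still stands in its slot at (520,255). I'll look again and check the pose at the grasp.

```bash
python3 - <<'E'
from h import *
R=down(np.radians(171.8));g=np.array([.6037,.2882,0])
m.move_l([.44,.16,.15],max_speed=.2)
m.set_gripper(.6,40)
m.move_ptp(g+[0,0,.16],R)
print(m.current_ee_pos(),m.current_tcp_rot().round(3).tolist() if hasattr(m.current_tcp_rot(),'round') else m.current_tcp_rot())
p,d,cal=shot('wrist','w2.png');W=world(d,cal);np.savez('w2.npz',p=p,W=W)
pp=p.astype(int);k=(pp.min(-1)>110)&(pp.max(-1)-pp.min(-1)<45)&(W[...,2]>.05)&(W[...,2]<.1)&(np.hypot(W[...,0]-.6037,W[...,1]-.2882)<.05)
print(k.sum(),W[k].min(0),W[k].max(0),np.median(W[k],0),cv2.minAreaRect(W[k][:,:2].astype(np.float32)*1000))
print(m.current_time())
E
```

```text
[0.60220078 0.28764243 0.15893563] [[-0.99, 0.143, -0.003], [0.143, 0.99, -0.003], [0.003, -0.003, -1.0]]
736 [0.56993254 0.28002028 0.0522476 ] [0.63560265 0.29978176 0.08379165] [0.59637954 0.29039755 0.07853258] ((602.806884765625, 289.7633361816406), (11.534042358398438, 65.0748519897461), 81.82090759277344)
12.4833
```

View pics/w2.png

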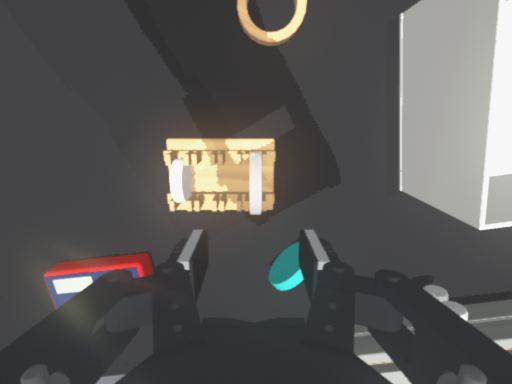

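```bash
python3 - <<'E'
from h import *
g=np.array([.6037,.2895,0])
m.move_l(g+[0,0,.053],max_speed=.1)
print(m.current_ee_pos(),m.current_force(),m.current_grip_width())
for o in (.4,.25,.1):
    m.set_gripper(o,40);print(o,m.current_grip_width(),m.current_grip_force())
print(m.current_ee_pos(),m.current_force(),m.current_time())
p,d,cal=shot('wrist');cv2.imwrite('pics/w3.png',cv2.resize(p[120:320,100:400,::-1],None,fx=2.6,fy=2.6))
E
```

```text
[0.60415132 0.28968167 0.05378767] [ 4.10191421e-01  3.64360029e-01 -2.10845056e-04] 0.6027654409713541
0.4 0.4023866254552483 0.0
0.25 0.252427910133978 0.0
0.1 0.09965462973971033 0.0
[0.60368775 0.28947543 0.05299709] [ 0.79867002 -0.11147504  0.67700114] 14.575
```

View pics/w3.png

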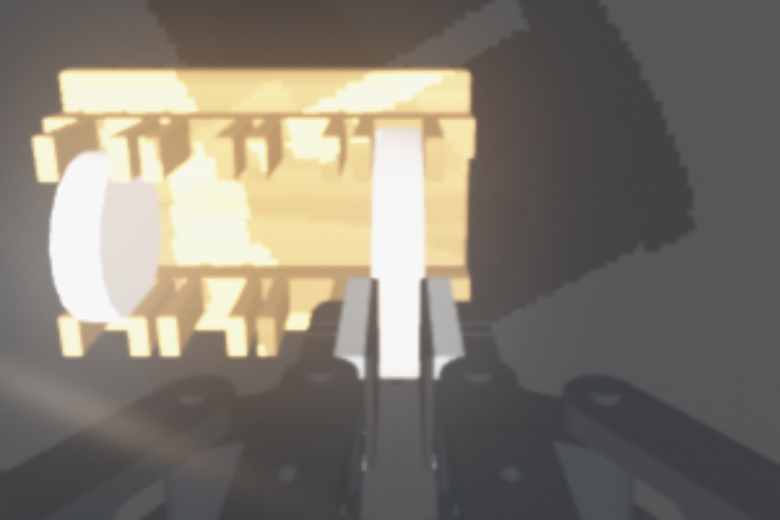

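The pads, at crop (355,330) and (440,330), sit beside the white disc, which runs from (398,130) to (398,378). They only overlap its far end. I'll check the pad positions from depth.

```bash
python3 - <<'E'
from h import *
p,d,cal=shot('wrist');W=world(d,cal);R=np.array(m.current_tcp_rot());t=m.current_ee_pos()
def at(cu,cv): 
    u,v=int(100+cu/2.6),int(120+cv/2.6); return (u,v),W[v,u].round(4),((W[v,u]-t)@R).round(4),p[v,u]
print('disc');[print(*at(398,v)) for v in (140,180,220,260,300,340,365,385,400)]
print('padL');[print(*at(u,v)) for u,v in((352,290),(352,330),(352,350),(345,365),(330,330))]
print('padR');[print(*at(u,v)) for u,v in((444,290),(444,330),(450,350),(450,368))]
print('tcp px',px(t,cal),'pad pt',px(t-.019*R[:,2],cal))
E
```

```text
disc
(253, 173) [0.571  0.294  0.0559] [ 0.033  -0.0002 -0.0029] [240 234 229]
(253, 189) [0.5779 0.293  0.0706] [ 0.026  -0.0002 -0.0176] [247 246 245]
(253, 204) [0.5856 0.2919 0.0765] [ 0.0182 -0.0002 -0.0235] [247 247 246]
(253, 220) [0.5938 0.2907 0.0818] [ 0.01   -0.0002 -0.0288] [247 247 247]
(253, 235) [0.6031 0.2894 0.0824] [ 0.0006 -0.0002 -0.0294] [247 247 247]
(253, 250) [0.6141 0.2878 0.0802] [-0.0105 -0.0002 -0.0272] [247 247 247]
(253, 260) [0.6234 0.2865 0.0759] [-0.0199 -0.0002 -0.0229] [247 246 245]
(253, 268) [ 6.751e-01  2.790e-01 -4.000e-04] [-0.0721 -0.0002  0.0534] [104 101 100]
(253, 273) [ 6.804e-01  2.783e-01 -3.000e-04] [-0.0775 -0.0002  0.0533] [103 100 100]
padL
(235, 231) [0.5915 0.2815 0.1   ] [ 0.011  -0.0097 -0.047 ] [187 182 178]
(235, 246) [0.5916 0.2825 0.1171] [ 0.0109 -0.0086 -0.0641] [183 180 177]
(235, 254) [0.5917 0.283  0.1248] [ 0.011  -0.0081 -0.0718] [180 178 176]
(232, 260) [0.591  0.2823 0.1309] [ 0.0115 -0.009  -0.0779] [97 89 85]
(226, 246) [0.5952 0.2768 0.1085] [ 0.0066 -0.0137 -0.0555] [108  96  87]
padR
(270, 231) [0.5941 0.2997 0.1   ] [ 0.0109  0.0088 -0.0469] [181 180 178]
(270, 246) [0.5941 0.2987 0.1168] [ 0.0108  0.0077 -0.0638] [178 178 176]
(273, 254) [0.5941 0.2995 0.1246] [ 0.0109  0.0086 -0.0716] [176 176 176]
(273, 261) [0.5933 0.2991 0.1319] [ 0.0116  0.008  -0.0789] [87 84 83]
tcp px [253 218] pad pt [253 229]
```

Depth puts the fingertips about 43 mm behind the reported TCP, while the disc top reads 82 mm as it should. I'll measure the real tip offset at several openings.

```bash
cat > tip.py <<'E'
from h import *
def tip():
    p,d,cal=shot('wrist');W=world(d,cal);R=np.array(m.current_tcp_rot());t=m.current_ee_pos()
    L=(W-t)@R; ok=(d>0)&(abs(L[...,0])<.013)&(L[...,2]>-.09)&(abs(L[...,1])<.065)
    r=[]
    for s in(-1,1):
        k=ok&(L[...,1]*s>.004)&(L[...,2]<-.034)
        z=L[...,2][k]; r+=[np.percentile(z,99.5) if k.sum() else None, (L[...,1][k&(L[...,2]>-.07)]*s).min() if k.sum() else None]
    return r
E
python3 - <<'E'
from tip import *
m.move_l(m.current_ee_pos()+np.array([0,0,.06]))
for o in (1,.8,.635,.3,.1):
    m.set_gripper(o,40);print(o,m.current_grip_width(),np.round(tip(),4))
print(m.current_ee_pos(),m.current_time())
E
```

```text
1 0.9970936954783667 [-0.0501  0.0421 -0.0503  0.0421]
0.8 0.8002619874035609 [-0.0445  0.0335 -0.0444  0.0337]
0.635 0.6335456732421803 [-0.0418  0.0266 -0.0417  0.0267]
0.3 0.2984069088291077 [-0.0389  0.0126 -0.0389  0.0127]
0.1 0.09870108196668702 [-0.0383  0.0041 -0.0385  0.0043]
[0.60370222 0.28949227 0.11300098] 17.5
```

```bash
echo 'O=.0385  # measured: fingertips (shut) lie this far behind the reported TCP' >> h.py
python3 - <<'E'
from h import *
g=np.array([.6037,.2895,-O])
m.set_gripper(.45,40)
m.move_l(g+[0,0,.085],max_speed=.15)
m.move_l(g+[0,0,.053],max_speed=.08)
print(m.current_ee_pos(),m.current_force())
m.set_gripper(0,40)
w=m.current_grip_width()*85;print('grip',w,m.current_grip_force(),m.current_ee_pos())
if w>9:
    m.move_l(g+[0,0,.15],max_speed=.15)
    print('held',m.current_grip_width()*85,m.current_force())
    Rt=down(np.radians(171.8))@Ro.from_euler('x',45,degrees=True).as_matrix()
    c=np.array([.44,.14,0]);o=(O-.0035)*Rt[:,2]
    m.move_ptp(c+o+[0,0,.10],Rt)
    m.move_l(c+o+[0,0,.040],max_speed=.12)
    f0=m.current_force()
    for z in np.arange(.037,.024,-.0015):
        m.move_l(c+o+[0,0,z],max_speed=.05); f=m.current_force()
        if f[2]-f0[2]>2: break
    print('z',z,f0,f,m.current_grip_width()*85)
print(m.current_time())
p,d,cal=shot('scene')
cv2.imwrite('pics/tilt2.png',cv2.resize(p[100:220,240:400,::-1],None,fx=4,fy=4))
E
```

```text
[0.60364125 0.2894568  0.0142312 ] [0.50017728 0.12395187 0.67224362]
grip 11.366836380398519 42.4948650598526 [0.60401947 0.28961019 0.01498233]
held 11.138136491339466 [ 0.08331452  0.08810664 -2.18230228]
z 0.02799999999999999 [ 0.03030036 -0.14642887 -2.22138338] [ 0.55798477 -0.47463978  1.32399329] 11.565499807800892
23.4583
```

View pics/tilt2.png

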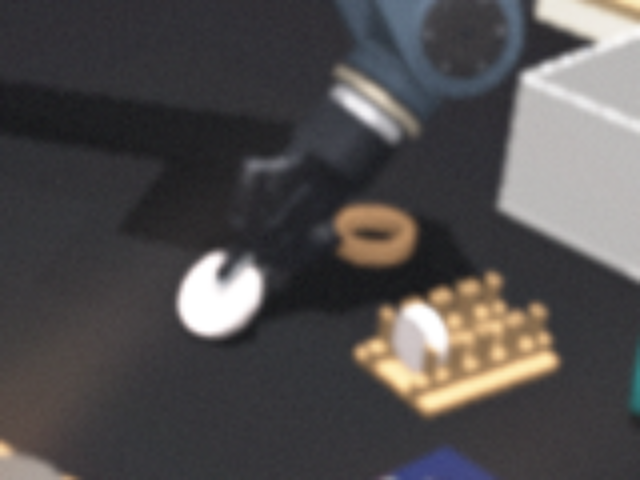

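The disc at crop (222,292) is held tilted with its lower rim on the bench. I'll release it and back off along the tool axis.

```bash
cat >> h.py <<'E'
def see_disc(near,z,rad,tol=.004,white=True,box=.06):
    """centre of a flat disc's top face (height z) by depth + circle fit (wrist)"""
    p,d,cal=shot('wrist');W=world(d,cal);q=p.astype(int)
    k=(d>0)&(abs(W[...,2]-z)<tol)&(np.hypot(W[...,0]-near[0],W[...,1]-near[1])<box)
    if white: k&=(q.max(-1)-q.min(-1)<40)&(q.min(-1)>60)
    n,l,s,_=cv2.connectedComponentsWithStats(k.astype(np.uint8))
    if n<2: return None
    k=l==1+np.argmax(s[1:,4]); P=W[k]
    c,r=cv2.minEnclosingCircle(P[:,:2].astype(np.float32)*1000)
    A=np.c_[P[:,:2],np.ones(len(P))];pl=np.linalg.lstsq(A,P[:,2],rcond=None)[0]
    return dict(enc=np.round(c,1),r=round(r,1),mean=(P.mean(0)*1000).round(1),n=len(P),area_r=None,z=P[:,2].mean().round(4),slope=pl[:2].round(3))
E
python3 - <<'E'
from h import *
Rt=np.array(m.current_tcp_rot());t=np.array(m.current_ee_pos())
m.set_gripper(.38,40)
m.move_l(t-.09*Rt[:,2],max_speed=.2)
m.move_ptp([.44,.15,.20-O],down(np.radians(171.8)))
m.set_gripper(1)
print(see_disc((.44,.15),.012,.034))
p,d,cal=shot('wrist','flat.png')
print(m.current_time(),m.current_ee_pos())
E
```

```text
{'enc': array([441.2, 150.9]), 'r': 33.9, 'mean': array([440.2, 151. ,  11.5]), 'n': 2286, 'area_r': None, 'z': np.float64(0.0115), 'slope': array([ 0., -0.])}
25.8333 [0.44000062 0.15003227 0.16149584]
```

View pics/flat.png

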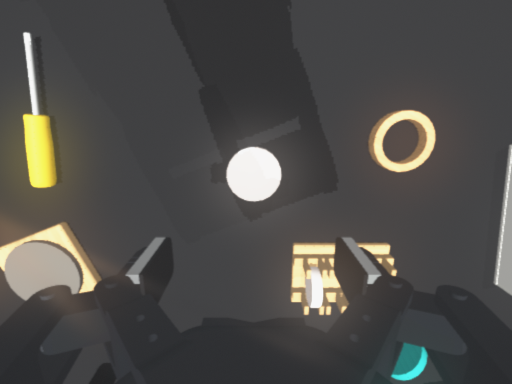

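The ceramic disc lies flat and free at pixel (254,174), centre (0.441, 0.151). Before picking it up I'll measure the base plate and the steel disc with the wrist camera.

```bash
python3 - <<'E'
from h import *
R=down(np.radians(171.8))
m.move_ptp([.455,-.34,.20-O],R)
print('metal',see_disc((.455,-.34),.012,.027,white=False,box=.05))
m.move_ptp([.56,-.145,.20-O],R)
print('base',see_disc((.563,-.145),.022,.05,white=False,box=.072))
p,d,cal=shot('wrist','base.png')
print(m.current_time())
E
```

```text
metal {'enc': array([ 453.1, -336.8]), 'r': 26.9, 'mean': array([ 452.6, -336.3,   11.5]), 'n': 1436, 'area_r': None, 'z': np.float64(0.0115), 'slope': array([ 0.003, -0.   ])}
base {'enc': array([ 535.1, -148.8]), 'r': 49.8, 'mean': array([ 535.3, -148.3,   21.5]), 'n': 5333, 'area_r': None, 'z': np.float64(0.0215), 'slope': array([-0.   ,  0.001])}
28.6583
```

View pics/base.png

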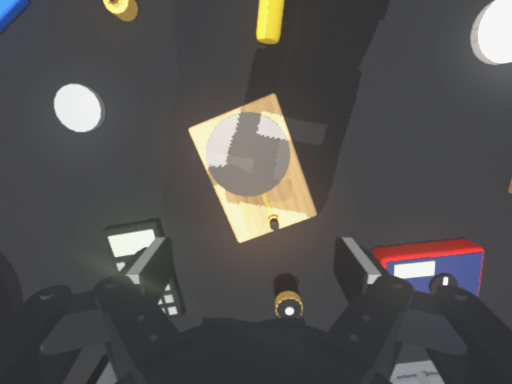

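The view shows the plate at pixel (247,153) on the wooden base, with the post at (273,222). The steel disc is at (78,108). The fitted radii of 26.9 and 49.8 mm match the given sizes. Now I'll pick up the ceramic disc by its rim and place it.

```bash
cat >> h.py <<'E'
R0=down(np.radians(171.8))
def pick_place(src,dst,diam,zbot):
    s=np.array([*src,0]);t=np.array([*dst,0]);e=np.array([0,0,1.])
    z=.0030-(.0445 if diam>.06 else .0412)
    m.set_gripper(1,40); m.move_ptp(s+e*(.06-O),R0)
    m.move_l(s+e*(z+.008),max_speed=.1);f0=m.current_force()
    m.move_l(s+e*z,max_speed=.04); print('down',m.current_ee_pos(),m.current_force()-f0)
    m.set_gripper(0,40); w=m.current_grip_width()*85
    print('grip',w,m.current_grip_force(),m.current_force())
    if abs(w-diam*1000)>4: print('NO GRIP');return False
    m.move_l(s+e*(z+.08),max_speed=.15); print('lift',m.current_grip_width()*85,m.current_force())
    m.move_ptp(t+e*(z+zbot+.04),R0)
    m.move_l(t+e*(z+zbot+.005),max_speed=.1); f0=m.current_force()
    for dz in np.arange(.003,-.005,-.001):
        m.move_l(t+e*(z+zbot+dz),max_speed=.03); f=m.current_force()
        if f[2]-f0[2]>1.5: break
    print('set',dz,f-f0,m.current_ee_pos())
    m.set_gripper(1); m.dwell(.1)
    m.move_l(t+e*(z+zbot+.05),max_speed=.15)
    m.move_l(t+e*(.20-O+zbot),max_speed=.3)
    return True
E
python3 - <<'E'
from h import *
if pick_place((.4407,.151),(.5352,-.1486),.068,.022):
    print(see_disc((.535,-.149),.034,.034,box=.06)); print(see_disc((.535,-.149),.022,.05,white=False,box=.072))
print(m.current_time())
E
```

```text
down [ 0.44061889  0.15099832 -0.04156485] [ 0.87753777  0.85438304 -0.96276955]
grip 65.78982681428137 42.86000311374664 [-1.96244186 -0.44578811  4.60243509]
lift 66.19946564645619 [ 0.25487777 -0.02066891 -2.50959982]
set 0.0 [-2.72745316  2.06317449  7.23879659] [ 0.53529644 -0.14865431 -0.01902929]
{'enc': array([ 535.8, -148.1]), 'r': 34.0, 'mean': array([ 534.9, -148. ,   33.5]), 'n': 2295, 'area_r': None, 'z': np.float64(0.0335), 'slope': array([0.002, 0.001])}
{'enc': array([ 534.9, -148.9]), 'r': 49.8, 'mean': array([ 529.7, -148.9,   21.5]), 'n': 2372, 'area_r': None, 'z': np.float64(0.0215), 'slope': array([-0.001,  0.001])}
36.6167
```

The ceramic disc is flat at 34 mm and within 1 mm of the plate centre. Next is the steel disc.

```bash
python3 - <<'E'
from h import *
if pick_place((.4529,-.3366),(.5353,-.1483),.054,.034):
    print(see_disc((.535,-.149),.046,.027,white=False,box=.06)); print(see_disc((.535,-.149),.034,.034,white=False,box=.06))
    p,d,cal=shot('wrist');cv2.imwrite('pics/end.png',p[:,:,::-1])
print(m.current_time())
E
```

```text
down [ 0.45281877 -0.33656732 -0.03828263] [-1.0654388   1.86398938 -0.53321762]
grip 52.26878957792098 40.82310497760773 [-1.46203267  1.09155622  6.1247427 ]
lift 51.92031718866946 [ 0.47671487 -0.56822109 -2.11498094]
set 0.0 [-1.55855702  0.91265692  7.57067794] [ 0.53541026 -0.14836223 -0.00366312]
{'enc': array([ 535.9, -147.9]), 'r': 27.0, 'mean': array([ 535.1, -147.8,   45.4]), 'n': 1439, 'area_r': None, 'z': np.float64(0.0454), 'slope': array([0., 0.])}
{'enc': array([ 535.7, -148.1]), 'r': 33.8, 'mean': array([ 529.7, -147.9,   33.5]), 'n': 705, 'area_r': None, 'z': np.float64(0.0335), 'slope': array([0.002, 0.001])}
44.1333
```

View pics/end.png

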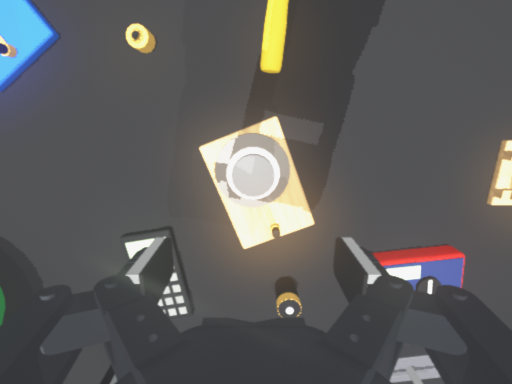

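The steel disc sits concentric on the white disc and the plate at pixel (253,173), and the gripper is clear of everything.

```bash
python3 -c "
from h import *
print(m.sign_off())"
```

```text
the job is handed in; nothing more can be done
None
```

The capacitor is built and the job handed in after about 44 s of robot time (limit 64 s): by the wrist camera, the wide ceramic disc lies flat within about 1 mm of the plate's centre and the steel disc flat within about 1 mm of the ceramic's, with no bystander seen to have moved; the first grasp closed on air because the fingertips sit about 38 mm behind the reported TCP, and I corrected for that.

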